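# Lift a stack of sterile trays out of its drum with a bayonet key

## Robot

A 6-joint arm with a two-finger parallel gripper is mounted at the origin on a cart in front of the work surface, level with it; the furniture and walls round the work are solid. World frame = base frame: x ahead of the robot, y to its left, z up, the work surface at z = 0. Lengths are in m, angles in rad, forces in N, time in s.
With the tool pointing down it reaches from about 0.35 to 0.85 m from the base axis. Payload 8.1 kg.
Tool frame: the origin (TCP) lies midway between the tips of the shut fingers; the grasp point (between the pads) lies robot.grip_depth behind it (robot.grip_depth is the distance from the TCP to the grasp point, in m); z points along the fingers, y is the line along which they close (so a half turn about z gives the same grasp; the last joint's range is limited). The gripper opens to 93 mm and grips with 3 to 60 N. Pads are 15 mm wide; open, the fingers measure 128 mm over their backs; the gripper's body (75 mm by 188 mm) begins 65 mm behind the grasp point.
Start: joints at [1.146, 0.13, 1.488, -0, 1.523, -0.085], TCP at [0.2, 0.566, 0.219] pointing down, gripper open.
Joint ranges: [-2.96, 2.96], [-0.89, 2.26], [0.02, 2.5], [-1.34, 4.48], [0, 2.73], [-2.66, 2.66]. Speed limits (rad/s): [2.39, 2.39, 2.79, 3.14, 3.14, 3.14].

## Interface

Orientations are given as a rotation vector (axis times angle).
In Python, from plant import robot gives the robot as it stands.
- The arm moves only by the tool carry_out, never from a script. Its argument "rows" is a list of rows, each a list of 6 numbers: the shift along the tool's x, y, z in m, then the turn, a rotation vector about the tool's x, y, z in degrees. A call has 1 to 12 rows; each row is the pose to reach, as a shift and turn from the pose commanded when the call began, along the tool's axes at that moment; what a row does not reach only later rows make up. A row lasts 1/8 s, in which the tool goes at most 62.5 mm and 10.7 degrees, less where a joint would pass 70% of its speed; a pose out of reach is approached as far as the arm can. A call with a gripper value outside its range is refused whole. "jaw" is the closure in counts, from 0 (fully open) to 255 (shut), set as the call begins (left out, the last holds). The fingers move at their own pace and stop on an object; "force" is the grip in N (left out, the last holds). Time passes only in rows, so rows that repeat a pose let the fingers close. It gives the time, the measured TCP pose, the force, the opening and the grip force at its end, in the units of the state.
- robot.read_state(): the state, without advancing time (a new reading comes with each control period).
- robot.read_camera(name): name is "scene" or "top"; returns the picture (420x560x3 uint8, red, green, blue); there is no depth.
- robot.camera_model(name): a dict with "fx", "fy", "cx", "cy" (pixels), "dist" ([k1, k2, p1, p2, k3] as OpenCV has them; the pictures are not rectified), "R" (3x3) and "t" (3): a world point X has camera coordinates R X + t. Camera axes: x right, y down, z forward; pixel columns grow to the right and rows downward; lengths in m; the calibration is good to about 2 mm. A picture is of the moment at which its call begins. camera_model takes no time and is no camera call.
- robot.close_job(): hands the job in; it is judged then, once.
Trained networks look in the newest picture that a camera, given by its name, has taken for a name from the list of things; names that differ only in an ending like _2 or _b are one class to them, and where a whole thing is asked for, a point or a joint stands for the part that bears it (a point fixed in the world has none). Each returns a list of dicts, best first, with "conf" (0 to 1); they miss things now and then, are a little off and sometimes report something else, mostly with a low value. They report only what shows in the picture. A call takes as long as a camera call. They do not tell look-alikes from the thing itself.
- robot.outline_of(camera, target): "pixels" (420x560 bool, what is visible of it) and "pixel" ([column, row] in pixels, amid what is visible of it).
The state is a dict: "t": time; "q": joint angles; "dq": joint speeds; "joint_torque": joint torques, N m; "tool_pos": TCP position; "orientation": TCP orientation; "force": force on the tool from outside, world axes, zero at the start; "wrist_torque": the same for the moment, N m; "opening": finger opening in m; "gripper_force": force on a finger pad.
Only numpy, scipy, OpenCV 4.12 (cv2) and the standard library are available. Lean on these libraries where they do the work, as an engineer would, in place of code of your own. Each camera call takes 0.05 s, during which the arm holds its last target. There are 200 camera calls.

## Task

Fetch the stack of three sterile trays out of the steel drum with the lifting key: thread the key down through all three, feeling gently for the slot of the hidden middle tray instead of forcing it, and give it about a quarter turn under the bottom tray. Then lift the whole stack clear of the drum and set it down softly, upright, inside the shallow instrument tray, with the key left standing locked in it. Touch the trays only with the key, never with the gripper, and leave the bottles and the timer where they are.

Things in the scene. Friction and masses are not known exactly. Their poses are not given: they have to be found in the camera images.
- key: Steel lifting key with a blue handle, 155 mm tall, 0.12 kg, upright. Origin at the tip of its nose (lowest point), z up the shaft, x along the broad side of the handle and along the wings. Conical nose 0 to 3.5 mm above the tip (4 mm across at the tip), then a round shaft of 8.5 mm (the nose enters first and centres the loose trays); neck 13 mm wide. A half turn about z gives the same key.
- key_grip (a point): Middle of the key's handle, on its axis, 133 mm above the nose tip; axes as the key's. The handle reaches from 24 mm below to 22 mm above this point, 34 mm along x and 14 mm along y; grip it across the 14 mm.
- key_wings (a point): On the key's axis, level with the upper face of the two wings, 11 mm above the nose tip. The wings are 30 mm over both along x, 4.2 mm along y, and 5 mm high (6 to 11 mm above the tip).
- key_collar (a point): On the key's axis, at the underside of its stop collar (20 mm across, 4 mm high), 60 mm above the nose tip. The collar is wider than the key holes and stops the key when it is fully in.
- key_rest: Fixed steel bridge 70 x 50 x 66 mm in which the key stands on its collar; origin under its centre. The hole in its top plate (z 63 to 66 mm) is shaped like those of the trays: 33 x 7 mm along x with a 10 mm square middle. Draw the key straight up by 60 mm, with its x along the rest's x within 5 degrees.
- drum: Fixed round metal drum, open at the top, 112 mm outside (117 mm at the rim bead; wire ears at its +y and -y sides reach 68 mm from the axis), 90 mm high; origin under its centre. Inner floor at 4 mm, inside width 104 mm. Three trays stand stacked in it. The stack (about 4 N) must not be pressed on its floor with more than 50 N.
- tray_bottom: Lowest of three identical round perforated steel trays, 92 mm wide (95 mm at most), 38 mm high, 0.14 kg; origin at the centre of its foot, z up, on the drum's floor. Foot ring 77 mm wide, 17 mm high; floor plate 17 to 20 mm above the foot; wall to 38 mm, on which the next tray stands. A storey is 21 mm: between two floors 18 mm are free, where the wings can turn.
- tray_bottom_slot (a point): Centre of the key hole in the bottom tray, at the floor's upper face, 20 mm above the tray's origin. The hole is a slot 33 x 7 mm along x with a 10 mm square middle; a half turn gives the same slot. Wings that are below this floor and turned well away from the slot carry the stack.
- tray_top: Top tray, as tray_bottom but 42 mm above it, its slot within 9 degrees of the bottom tray's and its centre within 1.5 mm.
- tray_top_slot (a point): Centre of the key hole in the top tray, at the floor's upper face, x along the slot; 62 mm above tray_bottom's origin. The key's collar rests here when the key is fully in: its nose is then 2 mm above the drum's floor and its wings' upper face 4 mm below the bottom tray's floor plate.
- middle_floor (a point): Point on the drum's axis level with the upper face of the middle tray's floor (45 mm above its origin). That hidden tray is not reported and is set crosswise, so the slots never line up: its slot is 23 to 103 degrees anticlockwise (from above) from the bottom one's, centre within 1.5 mm of its. Wings rest on it until within about 5 degrees of its slot; a push of 3 to 12 N does not turn it.
- instrument_tray: Fixed shallow rectangular steel tray, 149 x 199 mm inside, 165 mm (x) by 215 mm (y) over the rim, 17 mm high; origin under its centre. Its floor is 3 mm above the origin. The stack shall stand wholly inside it; set it down with less than 50 N.
- spray_bottle: White spray bottle, 60 mm wide, 190 mm tall, origin under its centre; stays in place.
- saline_bottle: White bottle with a blue cap, 48 mm wide, 104 mm tall, origin under its centre; stays in place.
- iodine_bottle: Brown bottle with a white cap, 42 mm wide, 88 mm tall, origin under its centre; stays in place.
- timer: White flat digital timer with a red button, 60 x 64 x 18 mm, origin under its centre; stays in place.
Things that resemble listed ones, but are neither listed nor needed, are in the scene too. What is shaped like the tray_top but red is not meant.

How it is judged:
By the outcome, as a careful person would: the job done as asked, in the order asked, and still so for the second after the job is handed in, with the robot touching nothing.
It also fails if it takes over 72 s, if anything falls off the work surface, if the arm or the gripper's body presses on something with over 40 N, if the wrist force passes 120 N, or if a joint passes its speed limit or range.

## Working session

There is one attempt and no reset: what is moved stays moved. The work goes in short steps, Python scripts to look and compute and a tool call to move; the robot and the scene stay as the last step left them, time stands still between calls to the robot, and variables do not carry over. Pictures are saved under pics/ and viewed, at most 10 in all, crops included, and the job is handed in when it is done.

Besides the shell and the picture viewer there is one more tool, called after ">>>" by a JSON object that holds its "name" and its "arguments". carry_out: Moves the arm, as the interface text tells. Its arguments: {"type":"object","properties":{"rows":{"type":"array"},"jaw":{"type":"number"},"force":{"type":"number"}},"required":["rows"]}

```bash
mkdir -p pics; ls
python3 - <<'E'
from plant import robot
import cv2,numpy as np
for c in("scene","top"):
    im=robot.read_camera(c); cv2.imwrite(f"pics/{c}0.png",im[:,:,::-1])
    m=robot.camera_model(c); print(c,{k:np.round(v,4).tolist() for k,v in m.items()})
    for n in("key","key_rest","drum","tray_top","instrument_tray","timer","spray_bottle","saline_bottle","iodine_bottle"):
        for d in robot.outline_of(c,n)[:3]:
            ys,xs=np.nonzero(d["pixels"]); print(n,round(d["conf"],2),np.round(d["pixel"]),len(xs),xs.min(),xs.max(),ys.min(),ys.max())
s=robot.read_state(); print(robot.grip_depth,{k:np.round(v,4).tolist() for k,v in s.items()})
E
```

```text
pics
scene {'fx': 469.6983, 'fy': 469.6983, 'cx': 285.8332, 'cy': 207.2494, 'dist': [0.0026, 0.0, 0.0, 0.0, 0.0], 'R': [[0.8883, -0.4592, -0.0068], [-0.3303, -0.6285, -0.7042], [0.3191, 0.6278, -0.7099]], 't': [-0.4809, 0.2767, 1.3777]}
key 0.77 [299. 266.] 177 293 303 258 292
key_rest 0.91 [298. 286.] 494 285 309 273 302
drum 0.6 [264. 240.] 934 243 281 210 255
tray_top 0.85 [211. 158.] 387 200 223 147 166
tray_top 0.7 [263. 228.] 532 248 277 214 235
tray_top 0.66 [361. 345.] 989 342 376 329 364
instrument_tray 0.68 [224. 195.] 2176 195 254 170 221
timer 0.78 [362. 281.] 372 351 374 269 289
spray_bottle 0.92 [340. 231.] 820 329 350 202 252
saline_bottle 0.88 [321. 201.] 339 312 326 188 215
iodine_bottle 0.63 [306. 188.] 246 301 312 174 197
top {'fx': 384.6392, 'fy': 384.6392, 'cx': 283.7183, 'cy': 209.6153, 'dist': [0.0257, 0.0, 0.0, 0.0, 0.0], 'R': [[0.0056, -1.0, 0.0028], [-0.9935, -0.0059, -0.1134], [0.1134, -0.0022, -0.9935]], 't': [0.0178, 0.5732, 1.1978]}
key 0.54 [365. 244.] 70 358 367 236 245
key_rest 0.85 [354. 240.] 263 349 366 231 252
key_rest 0.37 [283. 241.] 823 269 301
[... 167 characters left out ...]
4 418 448 210 239
tray_top 0.56 [284. 242.] 728 271 301 227 256
instrument_tray 0.93 [208. 255.] 3622 168 243 222 282
timer 0.79 [372. 181.] 295 361 380 174 190
spray_bottle 0.84 [327. 176.] 422 316 337 163 187
saline_bottle 0.66 [274. 173.] 235 267 282 161 179
iodine_bottle 0.6 [242. 168.] 192 237 251 160 176
0.0188 {'t': 1.0, 'q': [1.1456, 0.1304, 1.4882, -0.0, 1.523, -0.0854], 'dq': [0.0001, 0.0011, 0.0, -0.0015, -0.0008, 0.0009], 'joint_torque': [0.0003, -55.9751, -49.2079, 0.0771, 0.022, -0.0001], 'tool_pos': [0.2, 0.5657, 0.2187], 'orientation': [0.5311, 3.0963, 0.0], 'force': [0.0079, 0.0374, -0.0613], 'wrist_torque': [0.0034, -0.0097, 0.0446], 'gripper_force': 0.0, 'opening': 0.0934}
```

Run:
```python
import cv2
a=cv2.imread("pics/top0.png")[155:295,250:450]; cv2.imwrite("pics/topc.png",cv2.resize(a,(800,560),interpolation=cv2.INTER_CUBIC))
a=cv2.imread("pics/scene0.png")[140:370,180:400]; cv2.imwrite("pics/scenec.png",cv2.resize(a,None,fx=2.6,fy=2.6,interpolation=cv2.INTER_CUBIC))
```

```text
(no output)
```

View pics/topc.png

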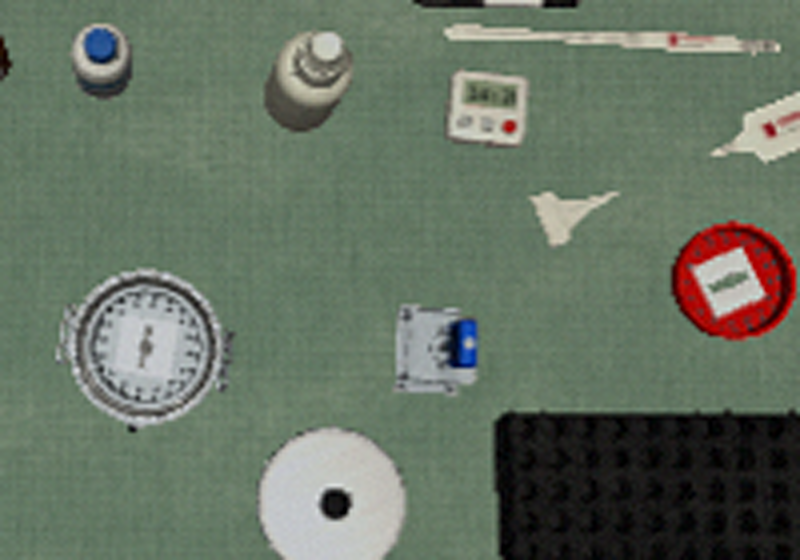

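View pics/scenec.png

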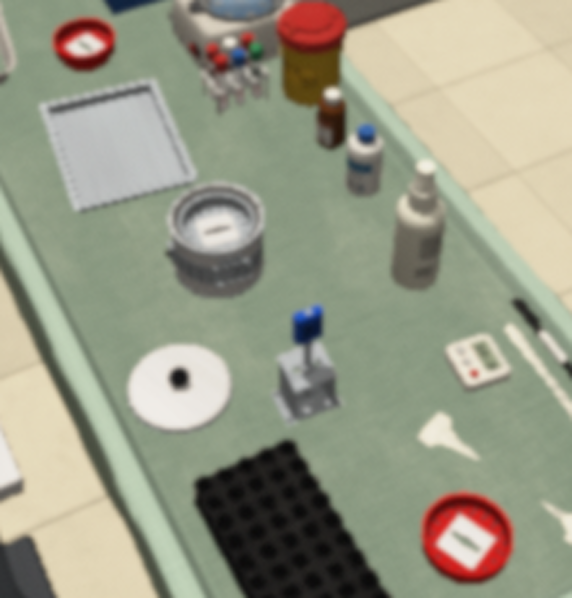

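```bash
cat > h.py <<'E'
import numpy as np,cv2
from scipy.optimize import least_squares
from plant import robot
M={c:robot.camera_model(c) for c in("scene","top")}
def proj(c,X):
    m=M[c];K=np.array([[m["fx"],0,m["cx"]],[0,m["fy"],m["cy"]],[0,0,1.]])
    return cv2.projectPoints(np.atleast_2d(np.array(X,float)),cv2.Rodrigues(np.array(m["R"]))[0],np.array(m["t"],float),K,np.array(m["dist"],float))[0][:,0]
def back(c,p,z):
    m=M[c];K=np.array([[m["fx"],0,m["cx"]],[0,m["fy"],m["cy"]],[0,0,1.]])
    u=cv2.undistortPoints(np.array([[p]],float),K,np.array(m["dist"],float))[0,0]
    R=np.array(m["R"]);o=-R.T@np.array(m["t"]);d=R.T@np.array([u[0],u[1],1]);return o+d*(z-o[2])/d[2]
def moments(w,x0=0,y0=0):
    ys,xs=np.indices(w.shape);s=w.sum();mx=(w*xs).sum()/s;my=(w*ys).sum()/s
    C=np.array([[(w*(xs-mx)**2).sum(),(w*(xs-mx)*(ys-my)).sum()],[0,(w*(ys-my)**2).sum()]])/s;C[1,0]=C[0,1]
    return np.array([mx+x0,my+y0]),C,s
def hullmom(c,P):
    h=cv2.convexHull(proj(c,P).astype(np.float32))
    m=cv2.moments(h); cen=np.array([m["m10"],m["m01"]])/m["m00"]
    return cen,np.array([[m["mu20"],m["mu11"]],[m["mu11"],m["mu02"]]])/m["m00"],m["m00"]
def box(x,y,yaw,lx,ly,z0,z1):
    c,s=np.cos(yaw),np.sin(yaw)
    return [(x+c*a*lx/2-s*b*ly/2,y+s*a*lx/2+c*b*ly/2,z) for a in(-1,1) for b in(-1,1) for z in(z0,z1)]
def circ(x,y,r,z): return [(x+r*np.cos(t),y+r*np.sin(t),z) for t in np.linspace(0,2*np.pi,60,endpoint=False)]
def avg(c,n=6): return np.mean([robot.read_camera(c).astype(float) for _ in range(n)],0)
E
python3 - <<'E'
from h import *
I={}
for c in M:
    I[c]=avg(c); np.save(f"{c}_avg.npy",I[c])
# key handle
obs={}
for c,(x0,x1,y0,y1) in {"top":(350,385,225,258),"scene":(285,315,248,285)}.items():
    a=I[c][y0:y1,x0:x1]; w=np.clip((a[:,:,2]-a[:,:,0]-25)/ 90,0,1); obs[c]=moments(w,x0,y0); print(c,np.round(obs[c][0],2),obs[c][1].round(2).tolist(),round(obs[c][2],1))
for c in M:
    f=lambda p:hullmom(c,box(p[0],p[1],0,.034,.014,.115,.161))[0]-obs[c][0]
    r=least_squares(f,[.6,-.2],x_scale=.01,diff_step=1e-4); print("key",c,r.x.round(4),hullmom(c,box(*r.x,0,.034,.014,.115,.161))[1].round(2).tolist())
g=least_squares(lambda p:np.r_[[hullmom(c,box(p[0],p[1],0,.034,.014,.115,.161))[0]-obs[c][0] for c in M]].ravel(),[.6,-.2],x_scale=.01,diff_step=1e-4);print(g.x,g.fun)
print("itray",[back("top",p,.017).round(3).tolist() for p in((168,222),(168,282),(243,222),(243,282))],[back("scene",p,.017).round(3).tolist() for p in((211,148+22),)])
for n,p in dict(slot=(286.3,241)).items(): print(n,back("top",p,.066))
print("scene slot",back("scene",(263.5,228.5),.066))
for n,p,z in(("timer",(372,181),.018),("spray",(327,176),.1),("saline",(274,173),.05),("iod",(242,168),.05)): print(n,back("top",p,z).round(3))
t=I["top"][228:256,270:304];s=I["scene"][212:240,246:280]
o=[cv2.resize(a,None,fx=11.5,fy=11.5,interpolation=cv2.INTER_CUBIC) for a in(t,s)]
cv2.imwrite("pics/slot.png",np.clip(np.hstack(o),0,255)[:,:,::-1])
print(robot.read_state()["t"])
E
```

```text
top [366.19 240.59] [[2.12, -0.34], [-0.34, 13.02]] 46.5
scene [297.68 262.28] [[9.48, -3.78], [-3.78, 9.84]] 56.3
key scene [ 0.4729 -0.2059] [[13.46, -3.86], [-3.86, 18.03]]
key top [ 0.4721 -0.2176] [[5.64, -0.06], [-0.06, 12.25]]
[ 0.47182948 -0.21255089] [ 0.80282163  1.82639851 -1.7448604   0.06790219]
itray [[0.533, 0.393, 0.017], [0.343, 0.385, 0.017], [0.534, 0.152, 0.017], [0.343, 0.149, 0.017]] [[0.439, 0.413, 0.017]]
slot [0.47197546 0.01264174 0.066     ]
scene slot [0.46878096 0.01277875 0.066     ]
timer [ 0.67  -0.266  0.018]
spray [ 0.669 -0.11   0.1  ]
saline [0.688 0.053 0.05 ]
iod [0.704 0.155 0.05 ]
1.6[ WARN:0@12.401] global loadsave.cpp:1063 imwrite_ Unsupported depth image for selected encoder is fallbacked to CV_8U.
```

View pics/slot.png

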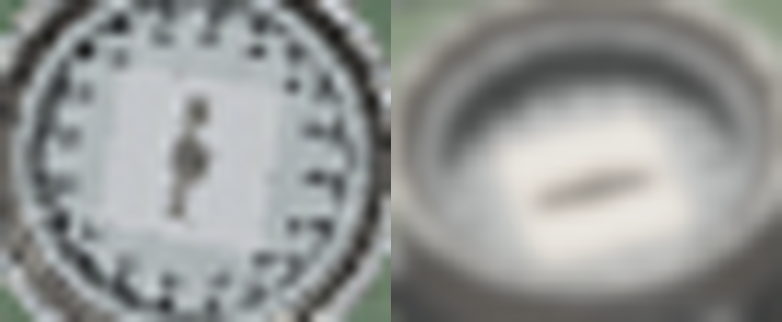

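Run:
```python
from h import *
I={c:np.load(f"{c}_avg.npy") for c in M}
def slotmom(c,x,y,yaw,z=.066):
    def P(lx,ly): return box(x,y,yaw,lx,ly,z,z+1e-6)
    a=hullmom(c,P(.033,.007)); b=hullmom(c,P(.010,.010))
    return a[0],a[1]
for c,(x0,x1,y0,y1),(x0i,y0i) in (("top",(281,291,235,249),(0,0)),("scene",(256,271,225,233),(0,0))):
    g=I[c][y0:y1,x0:x1].mean(2); hi=np.percentile(g,80)
    for th in(20,35,50):
        w=np.clip((hi-g-th)/40,0,1)
        n,l,st,ce=cv2.connectedComponentsWithStats((w>0).astype(np.uint8),connectivity=8)
        k=1+np.argmax(st[1:,4]); w=w*(l==k)
        m,C,s=moments(w,x0,y0); ev,V=np.linalg.eigh(C);v=V[:,1]
        A=back(c,m-5*v,.066);B=back(c,m+5*v,.066);d=B-A; a=np.degrees(np.arctan2(d[1],d[0]));a=(a+90)%180-90
        print(c,th,m.round(2),back(c,m,.066).round(4),"yaw",a.round(1),"len",np.sqrt(12*ev).round(1),s.round(1))
    if c=="top":print(g.round().astype(int))
obs={}
for c,(x0,x1,y0,y1) in {"top":(350,385,225,258),"scene":(285,315,248,285)}.items():
    a=I[c][y0:y1,x0:x1]; w=np.clip((a[:,:,2]-a[:,:,0]-8)/25,0,1); obs[c]=moments(w,x0,y0); print(c,np.round(obs[c][0],2),obs[c][1].round(2).tolist(),round(obs[c][2],1))
    for h in(.002,0):
      B=lambda p:box(p[0],p[1],0,.034-h,.014-h,.115+h,.161-h)
      f=lambda p:hullmom(c,B(p))[0]-obs[c][0]
      r=least_squares(f,[.6,-.2],x_scale=.01,diff_step=1e-4); q=hullmom(c,B(r.x)); print("key",c,r.x.round(4),q[1].round(2).tolist(),q[2].round(1))
# rim ellipses: fit drum silhouette using network mask not green
```

```text
top 20 [285.95 240.99] [0.472  0.0137 0.066 ] yaw -9.8 len [2.5 9.4] 21.1
top 35 [285.94 241.06] [0.4718 0.0138 0.066 ] yaw -10.2 len [2.3 9. ] 16.7
top 50 [286.01 241.03] [0.4719 0.0136 0.066 ] yaw -10.9 len [2.2 8.3] 12.1
[[200 198 200 199 198 202 202 201 197 192]
 [198 199 197 200 202 168 156 190 199 200]
 [199 199 198 200 204 133 102 185 199 199]
 [199 200 198 200 187 140 120 187 200 198]
 [199 199 198 202 186 140 187 203 200 198]
 [199 198 199 204 137 105 152 196 200 199]
 [198 200 200 188 113  97 104 170 197 199]
 [198 198 200 184 120 101  97 185 200 198]
 [199 198 201 203 140 121 152 194 201 199]
 [199 198 200 186 136 168 196 199 199 199]
 [199 198 200 185 132 185 202 197 200 198]
 [197 198 200 168 124 189 201 198 199 200]
 [200 199 201 198 195 185 197 198 199 198]
 [185 183 181 194 197 197 200 200 200 199]]
scene 20 [263.07 227.95] [0.4686 0.0155 0.066 ] yaw -10.7 len [2.1 8.2] 14.8
scene 35 [263.11 227.93] [0.4687 0.0156 0.066 ] yaw -8.0 len [1.7 7. ] 7.0
scene 50 [263.27 227.85] [0.4693 0.0156 0.066 ] yaw -12.1 len [1.1 4.5] 1.6
top [364.84 240.76] [[12.17, -1.58], [-1.58, 13.97]] 93.4Traceback (most recent call last):
  File "<stdin>", line 23, in <module>
AttributeError: 'float' object has no attribute 'round'
```

Run:
```python
from h import *
I={c:np.load(f"{c}_avg.npy") for c in M}
for c,(x0,x1,y0,y1) in {"top":(350,385,225,258),"scene":(285,315,248,285)}.items():
    a=I[c][y0:y1,x0:x1]; w=np.clip(((a[:,:,2]-a[:,:,0])/(a[:,:,2]+8)-.2)/.3,0,1)
    n,l,st,ce=cv2.connectedComponentsWithStats((w>0).astype(np.uint8),connectivity=8);w=w*(l==1+np.argmax(st[1:,4]))
    m=moments(w,x0,y0); print(c,np.round(m[0],2),m[1].round(2).tolist(),round(m[2],1))
    B=lambda p:box(p[0],p[1],0,.034,.014,.115,.161)
    r=least_squares(lambda p:hullmom(c,B(p))[0]-m[0],[.6,-.2],x_scale=.01,diff_step=1e-4); q=hullmom(c,B(r.x)); print("key",c,r.x.round(4),q[0],q[1].round(2).tolist(),q[2])
# rest top plate check, world yaw via outline
for c in M:
    for n in("key_rest","drum","instrument_tray"):
        robot.read_camera(c) if n=="key_rest" else 0
        d=robot.outline_of(c,n)[0]; k=cv2.findContours(d["pixels"].astype(np.uint8),cv2.RETR_EXTERNAL,cv2.CHAIN_APPROX_NONE)[0]
        k=max(k,key=cv2.contourArea); bx=cv2.boxPoints(cv2.minAreaRect(k)); z={"key_rest":.066,"drum":.09,"instrument_tray":.017}[n]
        P=np.array([back(c,p,z)[:2] for p in bx]); print(n,c,d["conf"],P.round(3).tolist(), P.mean(0).round(3))
```

```text
top [365.28 240.7 ] [[3.99, -0.52], [-0.52, 12.06]] 73.2
key top [ 0.4717 -0.215 ] [365.28269539 240.69571966] [[5.59, -0.05], [-0.05, 12.25]] 99.93252535490319
scene [297.82 264.31] [[8.85, -2.93], [-2.93, 12.55]] 116.5
key scene [ 0.4699 -0.2123] [297.81952109 264.31171857] [[13.56, -3.91], [-3.91, 18.1]] 186.1018529618159
key_rest scene 0.86 [[0.424, -0.186], [0.501, -0.189], [0.482, -0.278], [0.409, -0.273]] [ 0.454 -0.231]
drum scene 0.9 [[0.364, -0.076], [0.439, 0.094], [0.542, 0.041], [0.458, -0.125]] [ 0.451 -0.016]
instrument_tray scene 0.75 [[0.367, 0.388], [0.559, 0.367], [0.499, 0.14], [0.326, 0.165]] [0.438 0.265]
key_rest top 0.74 [[0.501, -0.181], [0.501, -0.23], [0.44, -0.229], [0.439, -0.18]] [ 0.47  -0.205]
drum top 0.91 [[0.49, 0.093], [0.549, -0.005], [0.45, -0.065], [0.392, 0.032]] [0.47  0.014]
instrument_tray top 0.64 [[0.369, 0.388], [0.538, 0.372], [0.509, 0.15], [0.34, 0.17]] [0.439 0.27 ]
```

>>> {"name": "carry_out", "arguments": {"rows": [[-0.032,-0.04,0,0,0,10],[-0.064,-0.08,0,0,0,20],[-0.096,-0.12,0,0,0,30],[-0.128,-0.16,0,0,0,40],[-0.16,-0.2,0,0,0,50],[-0.192,-0.24,0,0,0,60],[-0.224,-0.28,0,0,0,70],[-0.256,-0.32,0,0,0,80],[-0.288,-0.36,0,0,0,90],[-0.32,-0.4,0,0,0,100],[-0.352,-0.44,0,0,0,110],[-0.384,-0.48,0,0,0,120]]}}

```text
t: 3.5
tool_pos: [0.4024, -0.0166, 0.219]
orientation: [2.95, 1.079, 0.002]
force: [1.2, 0.7, 0.5]
opening: 0.0928
gripper_force: 0.0
```

```bash
cat >> h.py <<'E'
from scipy.spatial.transform import Rotation as Rn
def info():
    s=robot.read_state();R=Rn.from_rotvec(s["orientation"]).as_matrix()
    print("t",round(s["t"],2),"tcp",np.round(s["tool_pos"],4),"yaw",round(float(np.degrees(np.arctan2(R[1,0],R[0,0]))),2),"zax",R[:,2].round(4),"F",np.round(s["force"],2),"T",np.round(s["wrist_torque"],3),"op",round(s["opening"],4),"gf",round(s["gripper_force"],1),"q6",round(s["q"][5],2))
    return s,R
def go(tgt,yaw):
    s,R=info(); d=R.T@(np.array(tgt)-np.array(s["tool_pos"]))
    y=np.degrees(np.arctan2(R[1,0],R[0,0])); print("tool shift",d.round(4),"tool turn",round((-(yaw-y)+180)%360-180,2))
E
python3 -c "
from h import *
go((.471,-.2145,.19),-3)"
```

```text
t 3.5 tcp [ 0.4024 -0.0166  0.219 ] yaw 40.18 zax [ 1.3e-03 -1.0e-04 -1.0e+00] F [1.19 0.72 0.53] T [-0.026  0.09   0.028] op 0.0928 gf 0.0 q6 0.7
tool shift [-0.0754  0.1954  0.0291] tool turn 43.18
```

>>> {"name": "carry_out", "arguments": {"rows": [[-0.015,0.039,0.006,0,0,8.6],[-0.03,0.078,0.012,0,0,17.2],[-0.045,0.117,0.018,0,0,25.8],[-0.06,0.156,0.024,0,0,34.5],[-0.07,0.186,0.029,0,0,43.2],[-0.0754,0.1954,0.029,0,0,43.2],[-0.0754,0.1954,0.029,0,0,43.2]]}}

```text
t: 4.38
tool_pos: [0.4715, -0.2123, 0.1897]
orientation: [-3.14, 0.069, 0.001]
force: [0.6, -0.3, -1.0]
opening: 0.0931
gripper_force: 0.0
```

Run:
```python
from h import *
go((.471,-.2145,.120),-3)
c="scene";I=robot.read_camera(c)[210:310,235:355]; cv2.imwrite("pics/s1.png",cv2.resize(I,None,fx=5,fy=5,interpolation=cv2.INTER_CUBIC)[:,:,::-1])
s,R=info()
# fingertip
p=proj(c,[s["tool_pos"]]);print(p,(p-[235,210])*5)
```

```text
t 4.38 tcp [ 0.4715 -0.2123  0.1897] yaw -2.54 zax [-4.e-04  4.e-04 -1.e+00] F [ 0.56 -0.33 -1.02] T [ 0.05   0.106 -0.002] op 0.0931 gf 0.0 q6 1.09
tool shift [-0.0004  0.0022  0.0697] tool turn 0.46
t 4.42 tcp [ 0.4715 -0.2118  0.1898] yaw -2.53 zax [-0.e+00  4.e-04 -1.e+00] F [-0.08  0.43 -0.48] T [ 0.04   0.198 -0.033] op 0.093 gf 0.0 q6 1.09
[[298.49255163 252.10702284]] [[317.46275813 210.53511422]]
```

View pics/s1.png

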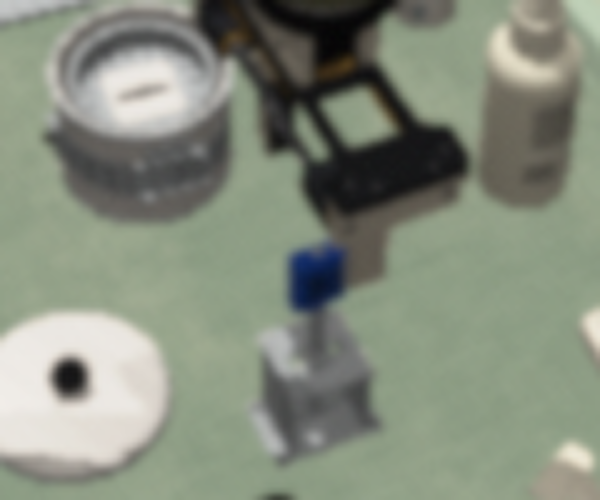

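>>> {"name": "carry_out", "arguments": {"rows": [[0,0.002,0.02,0,0,0.4],[0,0.0025,0.045,0,0,0.4],[0,0.0025,0.062,0,0,0.4],[0,0.0025,0.0697,0,0,0.4],[0,0.0025,0.0697,0,0,0.4]]}}

```text
t: 5.05
tool_pos: [0.4714, -0.2144, 0.1199]
orientation: [-3.14, 0.083, 0.001]
force: [0.4, -0.4, 1.2]
opening: 0.0928
gripper_force: 0.0
```

>>> {"name": "carry_out", "arguments": {"rows": [[0,0,0,0,0,0],[0,0,0,0,0,0],[0,0,0,0,0,0],[0,0,0,0,0,0],[0,0,0,0,0,0],[0,0,0,0,0,0]], "jaw": 255, "force": 5}}

```text
t: 5.8
tool_pos: [0.4716, -0.2149, 0.1199]
orientation: [-3.14, 0.084, 0.0]
force: [0.2, 0.4, 0.1]
opening: 0.0376
gripper_force: 0.0
```

```bash
python3 -c "
from h import *
info()"
```

```text
t 5.8 tcp [ 0.4716 -0.2149  0.1199] yaw -3.07 zax [-1.e-04  0.e+00 -1.e+00] F [0.17 0.4  0.13] T [0.008 0.113 0.035] op 0.0376 gf 0.0 q6 1.1
```

>>> {"name": "carry_out", "arguments": {"rows": [[0,0,0,0,0,0],[0,0,0,0,0,0],[0,0,0,0,0,0],[0,0,0,0,0,0],[0,0,0,0,0,0]]}}

```text
t: 6.42
tool_pos: [0.4716, -0.2148, 0.1199]
orientation: [-3.14, 0.084, 0.0]
force: [-0.1, -0.5, 0.0]
opening: 0.0142
gripper_force: 5.0
```

```bash
python3 -c "
from h import *
info()"
```

```text
t 6.42 tcp [ 0.4716 -0.2148  0.1199] yaw -3.07 zax [-0.e+00  1.e-04 -1.e+00] F [-0.12 -0.55  0.03] T [0.045 0.108 0.012] op 0.0142 gf 5.0 q6 1.1
```

>>> {"name": "carry_out", "arguments": {"rows": [[0,0,0,0,0,0],[0,0,0,0,0,0],[0,0,-0.01,0,0,0],[0,0,-0.03,0,0,0],[0,0,-0.05,0,0,0],[0,0,-0.07,0,0,0],[0,0,-0.09,0,0,0],[0,0,-0.11,0,0,0],[0,0,-0.12,0,0,0],[0,0,-0.12,0,0,0]], "force": 45}}

```text
t: 7.68
tool_pos: [0.472, -0.2151, 0.2409]
orientation: [3.14, -0.084, 0.002]
force: [-0.2, -1.0, -1.5]
opening: 0.0137
gripper_force: 45.0
```

```bash
python3 -c "
from h import *
go((.471,.0137,.2400),-10.3)"
```

```text
t 7.67 tcp [ 0.472  -0.2151  0.2409] yaw -3.06 zax [ 1.3e-03 -8.0e-04 -1.0e+00] F [-0.22 -1.04 -1.49] T [ 0.011  0.165 -0.047] op 0.0137 gf 45.0 q6 1.1
tool shift [-0.0133 -0.2284  0.0007] tool turn 7.24
```

>>> {"name": "carry_out", "arguments": {"rows": [[-0.0005,-0.01,0,0,0,0.5],[-0.002,-0.035,0,0,0,1.5],[-0.0038,-0.065,0,0,0,2.5],[-0.0055,-0.095,0,0,0,3.5],[-0.0073,-0.125,0,0,0,4.5],[-0.009,-0.155,0,0,0,5.5],[-0.0107,-0.185,0,0,0,6.5],[-0.0125,-0.212,0,0,0,7.2],[-0.013,-0.226,0.001,0,0,7.24],[-0.0137,-0.2284,0.001,0,0,7.24],[-0.0137,-0.2284,0.001,0,0,7.24]]}}

```text
t: 9.05
tool_pos: [0.47, 0.0136, 0.2387]
orientation: [3.129, -0.282, -0.001]
force: [-0.4, 0.1, -1.9]
opening: 0.0136
gripper_force: 45.0
```

Run:
```python
from h import *
go((.4716,.0137,.2400),-10.3)
c="scene";I=avg(c,4); np.save("s2.npy",I);x0,y0=225,170
a=cv2.resize(I[y0:y0+75,x0:x0+75],None,fx=8,fy=8,interpolation=cv2.INTER_CUBIC); cv2.imwrite("pics/s2.png",np.clip(a,0,255).astype(np.uint8)[:,:,::-1])
s,R=info(); t=np.array(s["tool_pos"])
for dz in(0.009,-.054,-.114): print(dz,(proj(c,[t+[0,0,dz]])-[x0,y0]+.5)*8)
```

```text
t 9.05 tcp [0.47   0.0136 0.2387] yaw -10.31 zax [-5.e-04 -3.e-04 -1.e+00] F [-0.38  0.08 -1.91] T [-0.01   0.142 -0.003] op 0.0136 gf 45.0 q6 1.67
tool shift [ 0.0016 -0.0004 -0.0013] tool turn -0.01
t 9.25 tcp [0.4702 0.0133 0.2389] yaw -10.37 zax [-0.e+00 -2.e-04 -1.e+00] F [-0.88 -0.76 -0.26] T [ 0.018  0.162 -0.022] op 0.0135 gf 45.0 q6 1.67
0.009 [[294.54933119 131.95323131]]
-0.054 [[301.93978378 256.04916909]]
-0.114 [[308.55271155 367.10446971]]
```

View pics/s2.png

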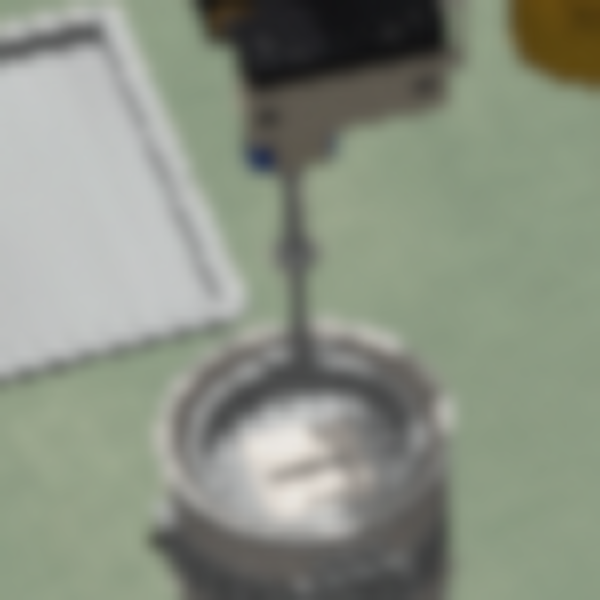

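Run:
```python
from h import *
I=np.load("s2.npy"); c="scene"; g=I.mean(2)
for r in range(193,213):
    v=g[r,252:272]; bg=np.median(v); w=np.clip(bg-v-8,0,None); print(r,round((w*np.arange(252,272)).sum()/max(w.sum(),1e-6),2),round(w.sum()), w.astype(int).tolist())
t=np.array([.4702,.0134,.2389])
for dz in(-.032,-.043,-.050,-.054,-.058,-.066,-.08,-.09): print(dz,proj(c,[t+[0,0,dz]])[0].round(2))
for dx,dy in((0,0),(.002,0),(0,.002)): print(proj(c,[[.4686+dx,.0155+dy,.066]]).round(2))
```

```text
193 260.83 90 [0, 0, 0, 0, 0, 0, 0, 4, 27, 38, 20, 0, 0, 0, 0, 0, 0, 0, 0, 0]
194 260.97 83 [0, 0, 0, 0, 0, 0, 0, 0, 23, 37, 21, 0, 0, 0, 0, 0, 0, 0, 0, 0]
195 261.13 99 [0, 0, 0, 0, 0, 0, 0, 0, 24, 41, 27, 4, 0, 0, 0, 0, 0, 0, 0, 0]
196 261.22 113 [0, 0, 0, 0, 0, 0, 0, 0, 25, 44, 32, 9, 0, 0, 0, 0, 0, 0, 0, 0]
197 261.21 125 [0, 0, 0, 0, 0, 0, 0, 2, 27, 47, 36, 11, 0, 0, 0, 0, 0, 0, 0, 0]
198 261.22 136 [0, 0, 0, 0, 0, 0, 0, 4, 28, 48, 39, 14, 0, 0, 0, 0, 0, 0, 0, 0]
199 261.28 162 [0, 0, 0, 0, 0, 0, 0, 8, 32, 51, 46, 22, 1, 0, 0, 0, 0, 0, 0, 0]
200 261.42 205 [0, 0, 0, 0, 0, 0, 0, 14, 38, 53, 52, 33, 11, 0, 0, 0, 0, 0, 0, 0]
201 261.54 218 [0, 0, 0, 0, 0, 0, 0, 17, 38, 50, 51, 39, 18, 1, 0, 0, 0, 0, 0, 0]
202 261.59 201 [0, 0, 0, 0, 0, 0, 0, 15, 35, 45, 46, 37, 18, 1, 0, 0, 0, 0, 0, 0]
203 261.58 159 [0, 0, 0, 0, 0, 0, 0, 8, 25, 40, 43, 29, 10, 0, 0, 0, 0, 0, 0, 0]
204 261.66 114 [0, 0, 0, 0, 0, 0, 0, 0, 14, 35, 40, 21, 2, 0, 0, 0, 0, 0, 0, 0]
205 261.7 92 [0, 0, 0, 0, 0, 0, 0, 0, 7, 30, 37, 16, 0, 0, 0, 0, 0, 0, 0, 0]
206 261.75 86 [0, 0, 0, 0, 0, 0, 0, 0, 4, 27, 37, 16, 0, 0, 0, 0, 0, 0, 0, 0]
207 261.8 85 [0, 0, 0, 0, 0, 0, 0, 0, 3, 26, 37, 17, 0, 0, 0, 0, 0, 0, 0, 0]
208 261.8 84 [0, 0, 0, 0, 0, 0, 0, 0, 3, 26, 37, 16, 0, 0, 0, 0, 0, 0, 0, 0]
209 261.77 95 [0, 0, 0, 0, 0, 0, 0, 0, 5, 29, 41, 18, 0, 0, 0, 0, 0, 0, 0, 0]
210 260.29 146 [13, 7, 2, 0, 0, 0, 0, 0, 8, 36, 50, 26, 0, 0, 0, 0, 0, 0, 0, 0]
211 260.2 220 [22, 14, 3, 0, 0, 0, 0, 0, 19, 46, 59, 42, 12, 0, 0, 0, 0, 0, 0, 0]
212 262.03 142 [0, 0, 0, 0, 0, 0, 0, 0, 12, 33, 45, 36, 13, 0, 0, 0, 0, 0, 0, 0]
-0.032 [261.91 196.18]
-0.043 [262.07 198.84]
-0.05 [262.17 200.53]
-0.054 [262.23 201.48]
-0.058 [262.28 202.43]
-0.066 [262.4  204.32]
-0.08 [262.59 207.6 ]
-0.09 [262.73 209.91]
[[263.08 227.96]]
[[263.65 227.74]]
[[262.81 227.54]]
```

```bash
python3 -c "
from h import *
go((.471,.014,.178),-10.3)"
```

```text
t 9.25 tcp [0.4702 0.0133 0.2389] yaw -10.37 zax [-0.e+00 -2.e-04 -1.e+00] F [-0.88 -0.76 -0.26] T [ 0.018  0.162 -0.022] op 0.0135 gf 45.0 q6 1.67
tool shift [ 0.0007 -0.0009  0.0609] tool turn -0.07
```

>>> {"name": "carry_out", "arguments": {"rows": [[0.0007,-0.0009,0.005,0,0,0],[0.0007,-0.0009,0.017,0,0,0],[0.0007,-0.0009,0.032,0,0,0],[0.0007,-0.0009,0.046,0,0,0],[0.0007,-0.0009,0.056,0,0,0],[0.0007,-0.0009,0.0595,0,0,0],[0.0007,-0.0009,0.061,0,0,0],[0.0007,-0.0009,0.0625,0,0,0],[0.0007,-0.0009,0.0635,0,0,0],[0.0007,-0.0009,0.0645,0,0,0],[0.0007,-0.0009,0.0655,0,0,0],[0.0007,-0.0009,0.0655,0,0,0]]}}

```text
t: 10.75
tool_pos: [0.4709, 0.0147, 0.1734]
orientation: [3.129, -0.282, -0.0]
force: [-0.1, 0.6, -1.2]
opening: 0.0135
gripper_force: 45.0
```

```bash
python3 -c "
from h import *
go((.471,.014,.170),-10.3)"
```

```text
t 10.75 tcp [0.4709 0.0147 0.1734] yaw -10.31 zax [-1.e-04  0.e+00 -1.e+00] F [-0.05  0.62 -1.23] T [-0.049  0.142 -0.054] op 0.0135 gf 45.0 q6 1.67
tool shift [0.0002 0.0007 0.0034] tool turn -0.01
```

>>> {"name": "carry_out", "arguments": {"rows": [[0,0,0.001,0,0,0],[0,0,0.002,0,0,0],[0,0,0.003,0,0,0],[0,0,0.003,0,0,0]]}}

```text
t: 11.25
tool_pos: [0.4709, 0.0147, 0.1703]
orientation: [3.129, -0.282, -0.0]
force: [-0.2, 0.3, -0.8]
opening: 0.0139
gripper_force: 45.0
```

```bash
python3 -c "
from h import *
info()"
```

```text
t 11.25 tcp [0.4709 0.0147 0.1703] yaw -10.31 zax [-2.e-04 -0.e+00 -1.e+00] F [-0.19  0.25 -0.75] T [-0.08   0.184  0.015] op 0.0139 gf 45.0 q6 1.67
```

>>> {"name": "carry_out", "arguments": {"rows": [[0,0,0.001,0,0,0],[0,0,0.003,0,0,0],[0,0,0.005,0,0,0],[0,0,0.007,0,0,0],[0,0,0.009,0,0,0],[0,0,0.011,0,0,0],[0,0,0.0125,0,0,0],[0,0,0.0135,0,0,0],[0,0,0.0145,0,0,0],[0,0,0.0145,0,0,0]]}}

```text
t: 12.5
tool_pos: [0.471, 0.0147, 0.1559]
orientation: [3.129, -0.282, -0.0]
force: [-0.3, -0.2, -2.2]
opening: 0.0137
gripper_force: 45.0
```

```bash
python3 -c "
from h import *
info()"
```

```text
t 12.5 tcp [0.471  0.0147 0.1559] yaw -10.31 zax [-1.e-04 -0.e+00 -1.e+00] F [-0.26 -0.22 -2.19] T [-0.074  0.164 -0.018] op 0.0137 gf 45.0 q6 1.67
```

>>> {"name": "carry_out", "arguments": {"rows": [[0,0,0.0007,0,0,0],[0,0,0.0014,0,0,0],[0,0,0.0021,0,0,0],[0,0,0.0027,0,0,0],[0,0,0.0027,0,0,0]]}}

```text
t: 13.12
tool_pos: [0.471, 0.0147, 0.1532]
orientation: [3.129, -0.282, -0.0]
force: [0.1, -0.4, -1.7]
opening: 0.0137
gripper_force: 45.0
```

>>> {"name": "carry_out", "arguments": {"rows": [[0,0,0.0004,0,0,0],[0,0,0.0004,0,0,0]]}}

```text
t: 13.38
tool_pos: [0.471, 0.0147, 0.1529]
orientation: [3.129, -0.282, 0.0]
force: [-0.4, -1.6, -0.4]
opening: 0.0137
gripper_force: 45.0
```

>>> {"name": "carry_out", "arguments": {"rows": [[0,0,0.0004,0,0,0],[0,0,0.0004,0,0,0]]}}

```text
t: 13.62
tool_pos: [0.4711, 0.0147, 0.1529]
orientation: [3.129, -0.282, 0.001]
force: [-0.8, -0.3, 4.0]
opening: 0.0137
gripper_force: 45.0
```

>>> {"name": "carry_out", "arguments": {"rows": [[0,0,0.0004,0,0,0],[0,0,0.0004,0,0,0]]}}

```text
t: 13.88
tool_pos: [0.4712, 0.0147, 0.1528]
orientation: [3.129, -0.282, 0.001]
force: [-3.7, 0.6, 7.1]
opening: 0.0137
gripper_force: 45.0
```

>>> {"name": "carry_out", "arguments": {"rows": [[0,0,0.0004,0,0,0],[0,0,0.0004,0,0,0]]}}

```text
t: 14.12
tool_pos: [0.4713, 0.0147, 0.1527]
orientation: [3.129, -0.282, 0.001]
force: [-3.5, -0.2, 9.4]
opening: 0.0137
gripper_force: 45.0
```

>>> {"name": "carry_out", "arguments": {"rows": [[0,0,-0.0003,0,0,-3],[0,0,-0.0003,0,0,-6],[0,0,-0.0003,0,0,-9],[0,0,-0.0003,0,0,-9]]}}

```text
t: 14.62
tool_pos: [0.4717, 0.0148, 0.1528]
orientation: [-3.141, 0.035, -0.003]
force: [-0.3, 0.1, 4.5]
opening: 0.0137
gripper_force: 45.0
```

>>> {"name": "carry_out", "arguments": {"rows": [[0,0,0,0,0,-3],[0,0,0,0,0,-6],[0,0,0,0,0,-8]]}}

```text
t: 15.0
tool_pos: [0.4718, 0.0148, 0.1528]
orientation: [3.136, 0.185, 0.003]
force: [0.1, 0.4, 5.2]
opening: 0.0135
gripper_force: 45.0
```

>>> {"name": "carry_out", "arguments": {"rows": [[0,0,0,0,0,-3],[0,0,0,0,0,-6],[0,0,0,0,0,-8]]}}

```text
t: 15.38
tool_pos: [0.4718, 0.0147, 0.1528]
orientation: [3.115, 0.404, 0.003]
force: [0.4, -0.0, 5.6]
opening: 0.0134
gripper_force: 45.0
```

>>> {"name": "carry_out", "arguments": {"rows": [[0,0,0,0,0,-3],[0,0,0,0,0,-6],[0,0,0,0,0,-8]]}}

```text
t: 15.75
tool_pos: [0.4718, 0.0147, 0.1528]
orientation: [3.079, 0.62, 0.003]
force: [0.1, -0.5, 4.6]
opening: 0.0139
gripper_force: 45.0
```

>>> {"name": "carry_out", "arguments": {"rows": [[0,0,0,0,0,-3],[0,0,0,0,0,-6],[0,0,0,0,0,-8]]}}

```text
t: 16.12
tool_pos: [0.4717, 0.0147, 0.1528]
orientation: [3.028, 0.833, 0.003]
force: [-1.4, -0.4, 5.5]
opening: 0.0134
gripper_force: 45.0
```

>>> {"name": "carry_out", "arguments": {"rows": [[0,0,0,0,0,-3],[0,0,0,0,0,-6],[0,0,0,0,0,-8]]}}

```text
t: 16.5
tool_pos: [0.4715, 0.0146, 0.1526]
orientation: [2.963, 1.042, 0.002]
force: [-0.6, -0.6, 4.8]
opening: 0.014
gripper_force: 45.0
```

>>> {"name": "carry_out", "arguments": {"rows": [[0,0,0,0,0,-3],[0,0,0,0,0,-6],[0,0,0,0,0,-8]]}}

```text
t: 16.88
tool_pos: [0.4708, 0.0148, 0.1515]
orientation: [-2.883, -1.247, 0.001]
force: [-0.7, 0.3, -0.8]
opening: 0.014
gripper_force: 45.0
```

>>> {"name": "carry_out", "arguments": {"rows": [[0,0,0.0007,0,0,0],[0,0,0.0014,0,0,0],[0,0,0.002,0,0,0],[0,0,0.002,0,0,0]]}}

```text
t: 17.38
tool_pos: [0.4709, 0.0147, 0.1498]
orientation: [-2.884, -1.245, 0.0]
force: [-0.5, -0.3, -1.6]
opening: 0.0136
gripper_force: 45.0
```

```bash
python3 -c "
from h import *
info()"
```

```text
t 17.38 tcp [0.4709 0.0147 0.1498] yaw 46.68 zax [-2.e-04  0.e+00 -1.e+00] F [-0.49 -0.31 -1.59] T [-0.061  0.136  0.009] op 0.0136 gf 45.0 q6 0.68
```

>>> {"name": "carry_out", "arguments": {"rows": [[0,0,0.001,0,0,0],[0,0,0.002,0,0,0],[0,0,0.003,0,0,0],[0,0,0.0042,0,0,0],[0,0,0.0055,0,0,0],[0,0,0.007,0,0,0],[0,0,0.0085,0,0,0],[0,0,0.01,0,0,0],[0,0,0.0115,0,0,0],[0,0,0.0115,0,0,0]]}}

```text
t: 18.62
tool_pos: [0.4709, 0.0147, 0.1383]
orientation: [-2.884, -1.245, 0.0]
force: [0.1, -0.5, -1.5]
opening: 0.0137
gripper_force: 45.0
```

```bash
python3 -c "
from h import *
go((.471,.0147,.1375),-10.3)"
```

```text
t 18.62 tcp [0.4709 0.0147 0.1383] yaw 46.69 zax [-3.e-04  0.e+00 -1.e+00] F [ 0.05 -0.46 -1.51] T [-0.049  0.124  0.008] op 0.0137 gf 45.0 q6 0.68
tool shift [0.0001 0.0001 0.0008] tool turn 56.99
```

>>> {"name": "carry_out", "arguments": {"rows": [[0,0,0.0005,0,0,8],[0,0,0.001,0,0,16],[0,0,0.0015,0,0,24],[0,0,0.002,0,0,32],[0,0,0.003,0,0,39],[0,0,0.004,0,0,43],[0,0,0.005,0,0,43],[0,0,0.0058,0,0,43],[0,0,0.0058,0,0,43]]}}

```text
t: 19.75
tool_pos: [0.471, 0.0146, 0.1326]
orientation: [3.14, 0.103, -0.0]
force: [-0.3, -1.4, -0.9]
opening: 0.0137
gripper_force: 45.0
```

>>> {"name": "carry_out", "arguments": {"rows": [[0,0,0.0004,0,0,0],[0,0,0.0004,0,0,0]]}}

```text
t: 20.0
tool_pos: [0.471, 0.0146, 0.1323]
orientation: [3.14, 0.102, 0.0]
force: [-0.1, 0.0, -0.1]
opening: 0.014
gripper_force: 45.0
```

>>> {"name": "carry_out", "arguments": {"rows": [[0,0,0.0004,0,0,0],[0,0,0.0004,0,0,0]]}}

```text
t: 20.25
tool_pos: [0.471, 0.0147, 0.1319]
orientation: [3.14, 0.101, 0.0]
force: [0.9, -1.3, -1.0]
opening: 0.0135
gripper_force: 45.0
```

>>> {"name": "carry_out", "arguments": {"rows": [[0,0,0.0004,0,0,0],[0,0,0.0004,0,0,0]]}}

```text
t: 20.5
tool_pos: [0.4711, 0.0147, 0.1318]
orientation: [3.14, 0.101, 0.001]
force: [-1.1, -1.4, 3.7]
opening: 0.0138
gripper_force: 45.0
```

>>> {"name": "carry_out", "arguments": {"rows": [[0,0,0.0004,0,0,0],[0,0,0.0004,0,0,0]]}}

```text
t: 20.75
tool_pos: [0.4712, 0.0147, 0.1317]
orientation: [3.14, 0.101, 0.001]
force: [-2.5, -1.1, 6.3]
opening: 0.0137
gripper_force: 45.0
```

>>> {"name": "carry_out", "arguments": {"rows": [[0,0,0.0003,0,0,0],[0,0,0.0003,0,0,0]]}}

```text
t: 21.0
tool_pos: [0.4713, 0.0147, 0.1317]
orientation: [3.14, 0.101, 0.001]
force: [-3.4, -1.4, 9.1]
opening: 0.0138
gripper_force: 45.0
```

Resting on the bottom tray's floor at 0.1318. Sweep clockwise for its slot.

>>> {"name": "carry_out", "arguments": {"rows": [[0,0,-0.0002,0,0,3],[0,0,-0.0002,0,0,6],[0,0,-0.0002,0,0,8]]}}

```text
t: 21.38
tool_pos: [0.4711, 0.0147, 0.1316]
orientation: [3.139, -0.12, 0.001]
force: [-3.3, -0.7, 6.9]
opening: 0.0136
gripper_force: 45.0
```

>>> {"name": "carry_out", "arguments": {"rows": [[0,0,0,0,0,3],[0,0,0,0,0,6]]}}

```text
t: 21.62
tool_pos: [0.4709, 0.0145, 0.1312]
orientation: [3.128, -0.285, -0.0]
force: [-1.1, -1.6, -0.1]
opening: 0.0138
gripper_force: 45.0
```

>>> {"name": "carry_out", "arguments": {"rows": [[0,0,0.0007,0,0,0],[0,0,0.0014,0,0,0],[0,0,0.002,0,0,0],[0,0,0.002,0,0,0]]}}

```text
t: 22.12
tool_pos: [0.4709, 0.0145, 0.1288]
orientation: [3.129, -0.282, -0.0]
force: [-0.1, -3.2, -1.9]
opening: 0.014
gripper_force: 45.0
```

```bash
python3 -c "
from h import *
info()"
```

```text
t 22.12 tcp [0.4709 0.0145 0.1288] yaw -10.3 zax [-3.e-04 -3.e-04 -1.e+00] F [-0.05 -3.18 -1.85] T [-0.942  0.302  0.01 ] op 0.014 gf 45.0 q6 1.67
```

>>> {"name": "carry_out", "arguments": {"rows": [[0,0,0.0007,0,0,0],[0,0,0.0015,0,0,0],[0,0,0.0023,0,0,0],[0,0,0.0032,0,0,0],[0,0,0.0042,0,0,0],[0,0,0.0052,0,0,0],[0,0,0.0062,0,0,0],[0,0,0.0072,0,0,0],[0,0,0.0076,0,0,0],[0,0,0.0076,0,0,0]]}}

```text
t: 23.38
tool_pos: [0.471, 0.0147, 0.1213]
orientation: [3.129, -0.282, 0.0]
force: [-0.7, -4.4, 0.5]
opening: 0.0139
gripper_force: 45.0
```

```bash
python3 -c "
from h import *
info()"
```

```text
t 23.38 tcp [0.471  0.0147 0.1213] yaw -10.31 zax [ 0. -0. -1.] F [-0.72 -4.39  0.54] T [-1.238  0.387 -0.044] op 0.0139 gf 45.0 q6 1.67
```

>>> {"name": "carry_out", "arguments": {"rows": [[0,0,0,0,0,-4],[0,0,0,0,0,-12],[0,0,0,0,0,-20],[0,0,0,0,0,-29],[0,0,0,0,0,-38],[0,0,0,0,0,-47],[0,0,0,0,0,-56],[0,0,0,0,0,-65],[0,0,0,0,0,-74],[0,0,0,0,0,-82],[0,0,0,0,0,-88],[0,0,0,0,0,-88]]}}

```text
t: 24.88
tool_pos: [0.4708, 0.0156, 0.121]
orientation: [-2.446, -1.969, -0.001]
force: [1.4, 0.0, -0.6]
opening: 0.0137
gripper_force: 45.0
```

```bash
python3 -c "
from h import *
info()"
```

```text
t 24.88 tcp [0.4708 0.0156 0.121 ] yaw 77.67 zax [-5.0e-04  1.6e-03 -1.0e+00] F [ 1.36  0.05 -0.57] T [0.014 0.116 0.019] op 0.0137 gf 45.0 q6 0.14
```

>>> {"name": "carry_out", "arguments": {"rows": [[0,0,-0.001,0,0,0],[0,0,-0.002,0,0,0],[0,0,-0.003,0,0,0],[0,0,-0.004,0,0,0],[0,0,-0.005,0,0,0],[0,0,-0.007,0,0,0],[0,0,-0.009,0,0,0],[0,0,-0.011,0,0,0],[0,0,-0.011,0,0,0]]}}

```text
t: 26.0
tool_pos: [0.4712, 0.0147, 0.1326]
orientation: [2.447, 1.97, 0.001]
force: [0.5, -0.4, -5.2]
opening: 0.0134
gripper_force: 45.0
```

```bash
python3 -c "
from h import *
info()"
```

```text
t 26.0 tcp [0.4712 0.0147 0.1326] yaw 77.69 zax [ 6.e-04 -0.e+00 -1.e+00] F [ 0.45 -0.39 -5.25] T [-0.082  0.031 -0.016] op 0.0134 gf 45.0 q6 0.14
```

>>> {"name": "carry_out", "arguments": {"rows": [[0,0,-0.002,0,0,0],[0,0,-0.007,0,0,0],[0,0,-0.015,0,0,0],[0,0,-0.025,0,0,0],[0,0,-0.036,0,0,0],[0,0,-0.048,0,0,0],[0,0,-0.06,0,0,0],[0,0,-0.072,0,0,0],[0,0,-0.084,0,0,0],[0,0,-0.094,0,0,0],[0,0,-0.1,0,0,0],[0,0,-0.102,0,0,0]]}}

```text
t: 27.5
tool_pos: [0.4711, 0.0147, 0.2347]
orientation: [2.447, 1.97, 0.0]
force: [-0.3, -1.2, -6.0]
opening: 0.0139
gripper_force: 45.0
```

Run:
```python
from h import *
go((.439,.268,.2350),77.7)
I=robot.read_camera("scene"); a=I[110:270,180:390];cv2.imwrite("pics/s3.png",cv2.resize(a,None,fx=3.6,fy=3.6,interpolation=cv2.INTER_CUBIC)[:,:,::-1])
# instrument tray outline from initial top image: bright vs green
T=np.load("top_avg.npy"); S=np.load("scene_avg.npy")
for c,J,(x0,x1,y0,y1) in(("top",T,(155,260,210,295)),("scene",S,(185,262,160,228))):
    a=J[y0:y1,x0:x1]; m=((a[:,:,1]-a[:,:,0])<12).astype(np.uint8); m=cv2.morphologyEx(m,cv2.MORPH_OPEN,np.ones((3,3)))
    k=max(cv2.findContours(m,cv2.RETR_EXTERNAL,cv2.CHAIN_APPROX_NONE)[0],key=cv2.contourArea)
    P=np.array([back(c,p[0]+[x0,y0],.017)[:2] for p in k]); r=cv2.minAreaRect(P.astype(np.float32)*1000); print(c,r)
```

```text
t 27.5 tcp [0.4711 0.0147 0.2347] yaw 77.69 zax [ 3.e-04 -0.e+00 -1.e+00] F [-0.28 -1.19 -5.98] T [-0.036  0.105 -0.032] op 0.0139 gf 45.0 q6 0.14
tool shift [ 0.2406 -0.0854 -0.0003] tool turn -0.01
top ((437.5303649902344, 268.8990173339844), (217.9007568359375, 168.1116943359375), 82.2144546508789)
scene ((434.6282653808594, 228.4430389404297), (313.5762023925781, 188.01168823242188), 82.20487213134766)
```

View pics/s3.png

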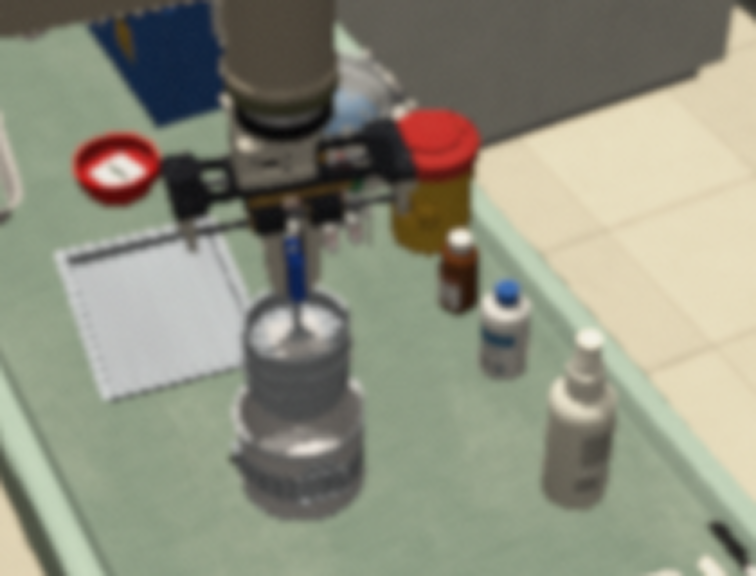

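>>> {"name": "carry_out", "arguments": {"rows": [[0.0024,-0.001,0,0,0,0],[0.01,-0.0034,0,0,0,0],[0.024,-0.0086,0,0,0,0],[0.043,-0.0154,0,0,0,0],[0.067,-0.024,0,0,0,0],[0.094,-0.0333,0,0,0,0],[0.12,-0.0427,0,0,0,0],[0.147,-0.052,0,0,0,0],[0.173,-0.0616,0,0,0,0],[0.197,-0.07,0,0,0,0],[0.2165,-0.077,0,0,0,0],[0.231,-0.082,0,0,0,0]]}}

```text
t: 29.05
tool_pos: [0.4393, 0.2596, 0.2342]
orientation: [-2.445, -1.972, 0.0]
force: [-0.5, -0.3, -6.2]
opening: 0.0136
gripper_force: 45.0
```

>>> {"name": "carry_out", "arguments": {"rows": [[0.007,-0.0025,0,0,0,0],[0.0095,-0.0035,0,0,0,0],[0.0095,-0.0035,0,0,0,0],[0.0095,-0.0035,0.003,0,0,0],[0.0095,-0.0035,0.011,0,0,0],[0.0095,-0.0035,0.022,0,0,0],[0.0095,-0.0035,0.034,0,0,0],[0.0095,-0.0035,0.046,0,0,0],[0.0095,-0.0035,0.058,0,0,0],[0.0095,-0.0035,0.068,0,0,0],[0.0095,-0.0035,0.074,0,0,0],[0.0095,-0.0035,0.075,0,0,0]]}}

```text
t: 30.55
tool_pos: [0.4385, 0.2678, 0.1589]
orientation: [-2.447, -1.97, 0.001]
force: [0.3, -0.5, -5.6]
opening: 0.0136
gripper_force: 45.0
```

Run:
```python
from h import *
go((.438,.268,.132),77.7)
I=robot.read_camera("scene"); a=I[110:270,140:350];cv2.imwrite("pics/s4.png",cv2.resize(a,None,fx=3.6,fy=3.6,interpolation=cv2.INTER_CUBIC)[:,:,::-1])
```

```text
t 30.55 tcp [0.4385 0.2678 0.1589] yaw 77.69 zax [-6.e-04 -3.e-04 -1.e+00] F [ 0.3  -0.46 -5.64] T [-0.057  0.109  0.025] op 0.0136 gf 45.0 q6 0.66
tool shift [ 0.0001 -0.0005  0.0269] tool turn -0.01
```

View pics/s4.png

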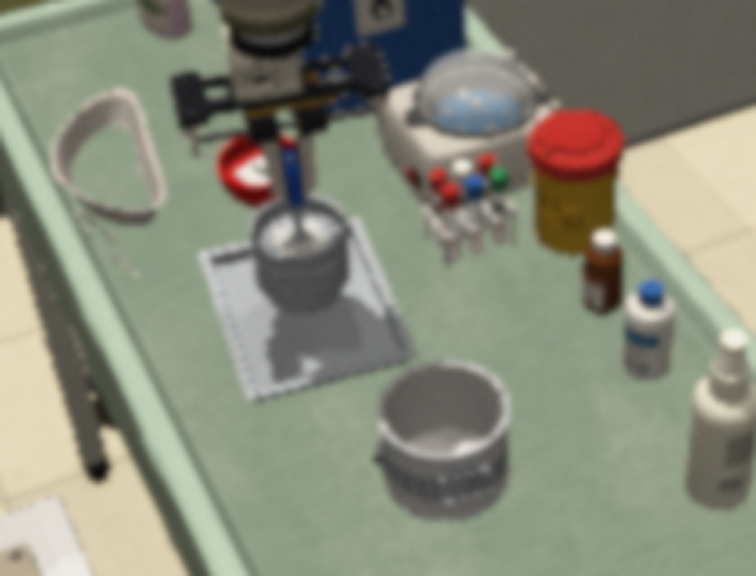

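>>> {"name": "carry_out", "arguments": {"rows": [[0,0,0.003,0,0,0],[0,0,0.009,0,0,0],[0,0,0.016,0,0,0],[0,0,0.023,0,0,0],[0,0,0.028,0,0,0],[0,0,0.031,0,0,0],[0,0,0.033,0,0,0],[0,0,0.0335,0,0,0],[0,0,0.0335,0,0,0]]}}

```text
t: 31.72
tool_pos: [0.4388, 0.268, 0.126]
orientation: [2.447, 1.97, 0.0]
force: [-0.3, -0.3, -5.6]
opening: 0.0141
gripper_force: 45.0
```

>>> {"name": "carry_out", "arguments": {"rows": [[0,0,0.0005,0,0,0],[0,0,0.001,0,0,0],[0,0,0.0015,0,0,0],[0,0,0.002,0,0,0],[0,0,0.0025,0,0,0],[0,0,0.003,0,0,0],[0,0,0.0035,0,0,0],[0,0,0.0035,0,0,0]]}}

```text
t: 32.72
tool_pos: [0.4389, 0.2682, 0.1228]
orientation: [-2.447, -1.971, -0.001]
force: [-1.9, 1.6, -1.7]
opening: 0.0138
gripper_force: 45.0
```

```bash
python3 -c "
from h import *
info()"
```

```text
t 32.73 tcp [0.4389 0.2682 0.1228] yaw 77.7 zax [ 5.e-04  5.e-04 -1.e+00] F [-1.87  1.6  -1.7 ] T [-0.041  0.415  0.031] op 0.0138 gf 45.0 q6 0.66
```

Stack is down at 0.1228 as predicted. Lower the key until its collar rests (about 0.119).

>>> {"name": "carry_out", "arguments": {"rows": [[0,0,0.0007,0,0,0],[0,0,0.0014,0,0,0],[0,0,0.0021,0,0,0],[0,0,0.0028,0,0,0],[0,0,0.0033,0,0,0],[0,0,0.0033,0,0,0]]}}

```text
t: 33.48
tool_pos: [0.4387, 0.2679, 0.1189]
orientation: [-2.447, -1.971, 0.0]
force: [-1.1, 0.8, -1.1]
opening: 0.0136
gripper_force: 45.0
```

>>> {"name": "carry_out", "arguments": {"rows": [[0,0,0.0004,0,0,0],[0,0,0.0004,0,0,0]]}}

```text
t: 33.72
tool_pos: [0.4388, 0.2679, 0.1189]
orientation: [2.447, 1.97, 0.0]
force: [-1.3, 1.4, 1.7]
opening: 0.0136
gripper_force: 45.0
```

>>> {"name": "carry_out", "arguments": {"rows": [[0,0,0.0003,0,0,0],[0,0,0.0003,0,0,0]]}}

```text
t: 33.98
tool_pos: [0.4388, 0.268, 0.1188]
orientation: [2.447, 1.97, 0.0]
force: [-3.1, -1.1, 6.0]
opening: 0.0136
gripper_force: 45.0
```

>>> {"name": "carry_out", "arguments": {"rows": [[0,0,-0.0006,0,0,0],[0,0,-0.0006,0,0,0]], "force": 8}}

```text
t: 34.22
tool_pos: [0.4387, 0.2679, 0.1189]
orientation: [2.447, 1.97, 0.0]
force: [-1.0, 0.7, 1.3]
opening: 0.0142
gripper_force: 8.0
```

>>> {"name": "carry_out", "arguments": {"rows": [[0,0,0,0,0,0],[0,0,0,0,0,0],[0,0,0,0,0,0],[0,0,0,0,0,0],[0,0,0,0,0,0],[0,0,0,0,0,0]], "jaw": 120}}

```text
t: 34.98
tool_pos: [0.4387, 0.2679, 0.1189]
orientation: [2.447, 1.97, -0.0]
force: [0.5, 0.5, 0.1]
opening: 0.0494
gripper_force: 0.0
```

>>> {"name": "carry_out", "arguments": {"rows": [[0,0,-0.004,0,0,0],[0,0,-0.015,0,0,0],[0,0,-0.03,0,0,0],[0,0,-0.05,0,0,0],[0,0,-0.075,0,0,0],[0,0,-0.1,0,0,0],[0,0,-0.12,0,0,0],[0,0,-0.13,0,0,0],[0,0,-0.13,0,0,0]]}}

```text
t: 36.1
tool_pos: [0.439, 0.2681, 0.2496]
orientation: [2.447, 1.97, 0.002]
force: [0.3, -0.0, 0.3]
opening: 0.0495
gripper_force: 0.0
```

Run:
```python
from h import *
info()
I=robot.read_camera("scene"); a=I[110:270,140:350];cv2.imwrite("pics/s5.png",cv2.resize(a,None,fx=3.6,fy=3.6,interpolation=cv2.INTER_CUBIC)[:,:,::-1])
```

```text
t 36.1 tcp [0.439  0.2681 0.2496] yaw 77.69 zax [ 1.1e-03  5.0e-04 -1.0e+00] F [ 0.26 -0.01  0.31] T [-0.039  0.037 -0.038] op 0.0495 gf 0.0 q6 0.66
```

View pics/s5.png

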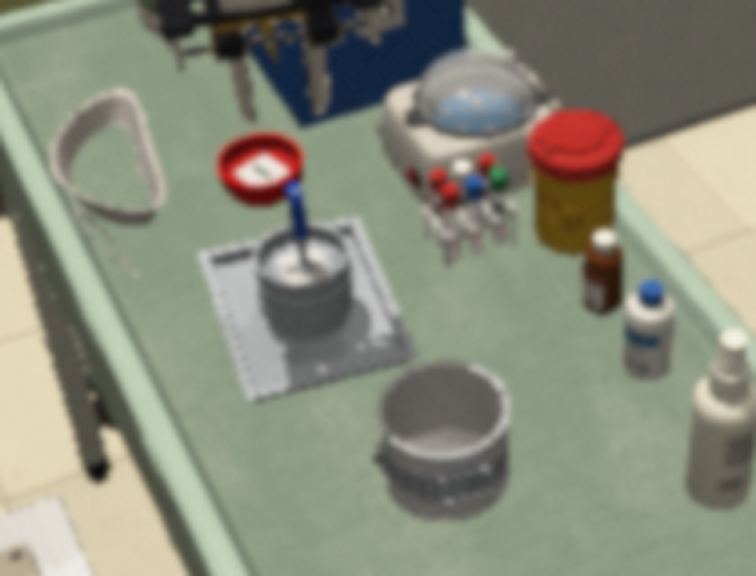

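The stack stands upright in the middle of the instrument tray around (305, 285), with the blue key upright in it. The drum is empty and the gripper is clear.

```bash
python3 -c "
from plant import robot
print(robot.close_job())"
```

```text
the job is handed in; nothing more can be done
None
```

The job is handed in at about 36 s: all three trays came out of the drum on the key and stand upright in the instrument tray, with the key left standing, turned 88° under the bottom tray.

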